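# Set the print dryer's timer wheel and start it

## Task

With a fingertip on top of the knurled wheel of the dryer's timer box, stroke it gently away from you, click by click, until its wide metal bar clicks into place at the top, between the two pointer marks. Only then press the round start button on the same box all the way down and let it come up again. Nothing needs to be grasped: leave the things standing round the box where they are.

Things in the scene. Friction and masses are not known exactly. Their poses are not given: they have to be found in the camera images.
- timer: Timer box of the print dryer, grey plastic, fixed to the table, 130 mm (its x) by 170 mm (its y), flat top 64 mm above the table. Origin: centre of its underside; x points to its back (away from the robot at yaw 0), y to its left, z up. A knurled wheel stands half sunk in its left half (at box x 0, y +35 mm); the start button is on its right half (box x -15 mm, y -48 mm).
- wheel_top (a point): Point of the box at the top of the unpressed wheel, 88 mm above the table (box x 0, y +35 mm), with the box's axes; it does not turn with the wheel. Round cheeks, 11 mm thick, flank the wheel on both sides, their tops 6 mm below this point, each with a small metal pointer mark at box x 0.
- wheel_axle (a point): Middle of the wheel's axle, which lies along the box's y, 40 mm below the wheel's top. Black knurled wheel, 80 mm in diameter, 30 mm wide, with one metal bar 5.5 mm wide across its rim. The axle is sprung: under a fingertip from above the wheel sinks, from about 2 N on, 1.5 N more for each mm, 5 mm at most (about 10 N), and then stops hard.
- wheel (a joint): Angle of the wheel, rad. 0: bar at the top, the setting wanted. Negative: bar on the near side (box -x); grows as the top of the wheel moves to box +x, 40 mm of rim a rad. Detents every 0.419 rad (17 mm of rim), 0 being one; starts one or two clicks below 0. Let go past half way, it snaps into the nearer detent; a click takes about 1.5 N along the rim. Ends at -1.7 and +1.3.
- start_top (a point): Centre of the top face of the start button, a round metal button 28 mm in diameter in a black collar on the box's top; moves down with it.
- start (a joint): Travel of the start button in m: 0 up, 0.006 fully down; spring return, about 4.5 N to hold it down.
- weight: Loose bystander: grey block weight 100 x 46 x 27 mm, left of the box. Origin at the centre of its underside.
- eraser: Loose bystander: eraser 55 x 25 x 14 mm, in front of the box. Origin at the centre of its underside.
- loupe: Loose bystander: black loupe, 43 mm in diameter, 38 mm high, in front of the box. Origin at the centre of its underside.
- jar: Loose bystander: white jar with a black cap, 49 mm in diameter, 60 mm high, behind the box. Origin at the centre of its underside.
- tape_roll: Loose bystander: roll of tape lying flat, 98 mm in diameter, 48 mm high, right of the box. Origin at the centre of its underside.

How it is judged (in metres and radians):
On the way, in this order (a step that is already met when the one before it is completed fails the run):
1. the wheel has clicked into the setting with its bar at the top (within 0.1 rad) (value of joint wheel between -0.1 and 0.1 rad), for 0.3 s.
2. the start button is pressed fully down with the wheel still set (all of step 1 and value of joint start above 0.0045 m), for 0.05 s.
At the end, for the whole second after the job is handed in: The wheel rests with its bar at the top (joint within 0.1 rad of 0), the start button has been pressed (over 4.5 mm) and is up again (under 1.5 mm), and every bystander is within 30 mm of where it stood (all of step 1 and velocity of joint wheel between -0.1 and 0.1 rad/s and value of joint start below 0.0015 m and distance of each of weight, eraser, loupe, jar, tape_roll from where it was at the start of the episode below 0.03 m); the robot touches nothing.
It fails at once if the start button is pressed (over 3 mm) while the wheel is not at its setting (value of joint start above 0.003 m and not (value of joint wheel between -0.15 and 0.15 rad)).
It fails at once if the fingers press on the wheel with more than 40 N (contact force between the fingers and wheel above 40 N).
It fails at once if a bystander is lifted or pushed away by more than 30 mm (distance of any of weight, eraser, loupe, jar, tape_roll from where it was at the start of the episode above 0.03 m).
It also fails if it takes over 48 s, if anything falls off the work surface, if the arm or the gripper's body presses on something with over 40 N, if the wrist force passes 120 N, or if a joint passes its speed limit or range.

## Robot

A 6-joint arm with a two-finger parallel gripper is mounted at the origin on a cart in front of the work surface, level with it; the furniture and walls round the work are solid. World frame = base frame: x ahead of the robot, y to its left, z up, the work surface at z = 0. Lengths are in m, angles in degrees, forces in N, time in s.
With the tool pointing down it reaches from about 0.375 to 0.9 m from the base axis. Payload 3.1 kg.
Tool frame: the origin (TCP) lies at the very end of the fingers, on their centre line; the grasp point (between the pads) lies behind it (bot.grip_depth is the z of the grasp point in the tool frame, in m); z points along the fingers, y is the direction in which the jaws open and shut (so a half turn about z gives the same grasp; the last joint's range is limited). The gripper opens to 87 mm and grips with 3 to 60 N. Pads are 19 mm wide; open, the fingers measure 117 mm over their backs; the gripper's body (75 mm by 190 mm) begins 51 mm behind the grasp point.
Start: joints at [54.632, 30.224, 82.088, -0, 67.689, -10.227], TCP at [0.265, 0.566, 0.193] pointing down, gripper open.
Joint ranges: [-176.69, 176.69], [-43.24, 126.21], [12.49, 139.97], [-82, 262], [0, 151.66], [-163.58, 163.58]. Speed limits (degrees/s): [159.86, 159.86, 180, 180, 180, 180].

## Interface

Orientations are given as a 3x3 rotation matrix whose columns are the frame's x, y, z axes.
In Python, from rig import bot, vision gives the robot as it stands. The module is installed in compiled form; this text tells all that it offers.
- The arm moves only by the shell command python3 -m jog 'ROWS'. ROWS is JSON, a list of rows, each a list of 3 entries, a list of its own where there are three numbers: the shift along the tool's x, y, z in mm, then the turn, a rotation vector about the tool's x, y, z in degrees, then the closure, from 0 (fully open) to 1 (shut). In form: [[[dx, dy, dz], [wx, wy, wz], fingers], ...]. A call has 1 to 12 rows; each row is the pose to reach, as a shift and turn from the pose commanded when the call began, along the tool's axes at that moment; what a row does not reach only later rows make up. A row lasts 1/12 s, in which the tool goes at most 41.7 mm and 7.16 degrees, less where a joint would pass 70% of its speed; a pose out of reach is approached as far as the arm can. A call with a gripper value outside its range is refused whole. The fingers move at their own pace and stop on an object; the grip force is fixed at half the most. Time passes only in rows, so rows that repeat a pose let the fingers close. It gives the time, the measured TCP pose, the force and the opening at its end, in the units of the state.
- bot.read_state(): the state, without advancing time (a new reading comes with each control period).
- vision.capture(name): name is "side" or "top" or "wrist"; returns the picture (400x640x3 uint8, red, green, blue); there is no depth.
- vision.camera_info(name): a dict with "intrinsics" (3x3 intrinsics, pixels), "dist" ([k1, k2, p1, p2, k3] as OpenCV has them; the pictures are not rectified), "camera_from_world" (4x4, takes a point from world to camera coordinates); the wrist camera has in their place "mount" (4x4, takes a point from camera to tool coordinates, whose origin is the TCP and whose axes are the flange's). Camera axes: x right, y up, looking along -z (the intrinsics and any distortion apply to the point x, -y, -z); pixel columns grow to the right and rows downward; lengths in m; the calibration is good to about 2 mm. A picture is of the moment at which its call begins: read the wrist's pose just before it. camera_info takes no time and is no camera call.
- bot.hand_in(): hands the job in, once; it reports no verdict.
The state is a dict: "time_s": time; "joint_positions": joint angles; "qvel": joint speeds; "tau": joint torques, N m; "position": TCP position; "tcp_rot": TCP orientation; "force": force on the tool from outside, world axes, zero at the start; "moment": the same for the moment, N m; "opening": opening from 0.0 (shut) to 1.0 (fully open).
Only numpy, scipy, OpenCV 4.12 (cv2) and the standard library are available. Lean on these libraries where they do the work, as an engineer would, in place of code of your own. Each camera call takes 0.05 s, during which the arm holds its last target. There are 200 camera calls.

## Working session

There is one attempt and no reset: what is moved stays moved. The work goes in short steps, Python scripts to look and compute and a shell command to move; the robot and the scene stay as the last step left them, time stands still between calls to the robot, and variables do not carry over. Pictures are saved under pics/ and viewed, about 8 in all and at most 12, crops included, and the job is handed in when it is done.

```bash
mkdir -p pics
python3 - <<'E'
from rig import bot, vision
import cv2, numpy as np
s=bot.read_state(); print(s['time_s'],s['position'],np.round(s['tcp_rot'],3).tolist(),s['opening'],s['force'],bot.grip_depth)
for n in('top','side'):
    cv2.imwrite(f'pics/{n}0.png',vision.capture(n)[...,::-1]); print(n,vision.camera_info(n))
print(vision.camera_info('wrist'))
E
```

```text
0.0 [0.26506655 0.56513443 0.19247208] [[-0.905, 0.425, -0.001], [0.425, 0.905, -0.002], [0.0, -0.002, -1.0]] 0.9971548758655777 [-0.38850026  0.79621801 -0.26087311] -0.0187
top {'intrinsics': array([[448.96986976,   0.        , 310.29040994],
       [  0.        , 448.96986976, 198.90200494],
       [  0.        ,   0.        ,   1.        ]]), 'dist': array([-0.03183027,  0.        ,  0.        ,  0.        ,  0.        ]), 'camera_from_world': array([[-0.00892445, -0.999343  , -0.03512736,  0.14593429],
       [ 0.99766008, -0.01127971,  0.06743247, -0.56174975],
       [-0.06778439, -0.03444337,  0.99710528, -0.94870208],
       [ 0.        ,  0.        ,  0.        ,  1.        ]])}
side {'intrinsics': array([[390.33493297,   0.        , 314.87546685],
       [  0.        , 390.33493297, 201.39676478],
       [  0.        ,   0.        ,   1.        ]]), 'dist': array([-0.09239207,  0.        ,  0.        ,  0.        ,  0.        ]), 'camera_from_world': array([[ 0.90422625, -0.42700409,  0.00651081, -0.47645567],
       [ 0.20191332,  0.44090757,  0.87454647, -0.25303197],
       [-0.37630559, -0.78947326,  0.48489801, -0.60243892],
       [ 0.        ,  0.        ,  0.        ,  1.        ]])}
{'intrinsics': array([[285.03006009,   0.        , 320.38498828],
       [  0.        , 285.03006009, 197.09820155],
       [  0.        ,   0.        ,   1.        ]]), 'dist': array([-0.04039722,  0.        ,  0.        ,  0.        ,  0.        ]), 'mount': array([[ 6.47055178e-04,  9.66115662e-01,  2.58108715e-01,
         7.12603040e-02],
       [ 9.99999669e-01, -7.52387626e-04,  3.09321231e-04,
         2.92946826e-04],
       [ 4.93037890e-04,  2.58108430e-01, -9.66115829e-01,
        -1.91084640e-01],
       [ 0.00000000e+00,  0.00000000e+00,  0.00000000e+00,
         1.00000000e+00]])}
```

View pics/top0.png

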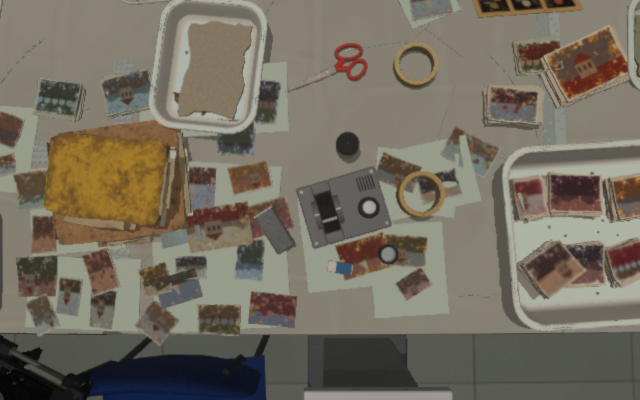

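View pics/side0.png

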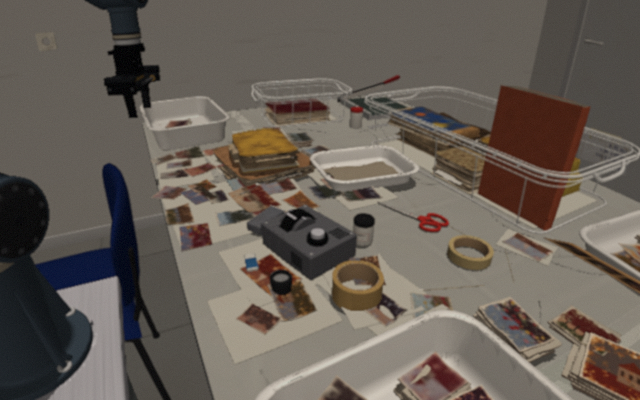

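The top view shows the box at about (343,208), with the wheel at (327,212) and the button at (368,207). In the side view the box is at about (305,240). I'll enlarge both.

Run:
```python
import cv2, numpy as np
t=cv2.imread('pics/top0.png')[160:255,290:400]; s=cv2.imread('pics/side0.png')[195:285,240:365]
t=cv2.resize(t,None,fx=6,fy=6,interpolation=cv2.INTER_CUBIC); s=cv2.resize(s,None,fx=6,fy=6,interpolation=cv2.INTER_CUBIC)
print(t.shape,s.shape)
cv2.imwrite('pics/t1.png',cv2.convertScaleAbs(t,alpha=1.5)); cv2.imwrite('pics/s1.png',cv2.convertScaleAbs(s,alpha=1.7))
```

```text
(570, 660, 3) (540, 750, 3)
```

View pics/t1.png

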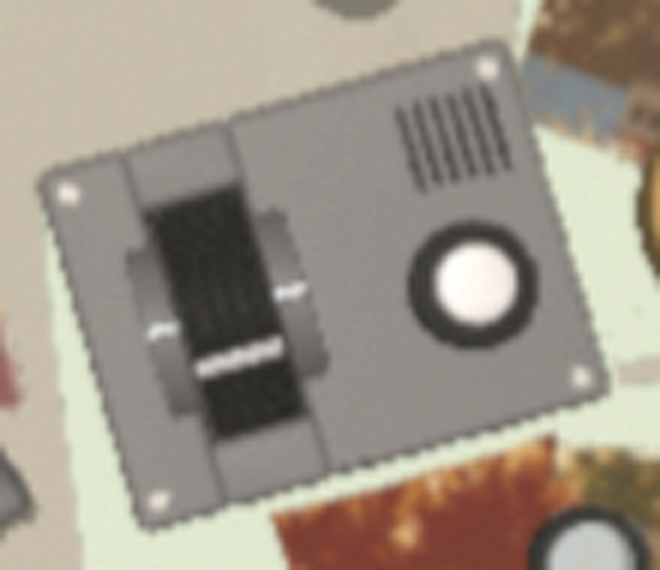

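View pics/s1.png

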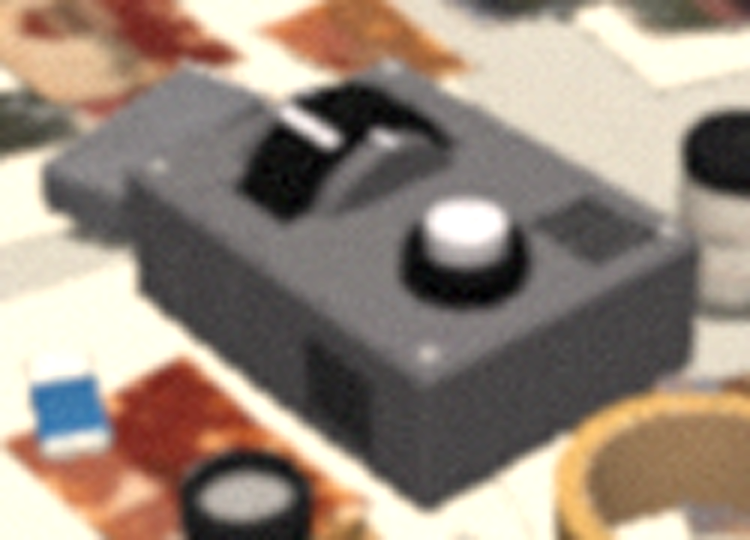

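The crops (6x) show the screws, the button, the pointer marks and the metal bar, which sits on the near side of the marks. Next I triangulate.

```bash
cat > h.py <<'E'
import cv2, numpy as np
from rig import bot, vision
F=np.diag([1,-1,-1.])
def P(n):
    c=vision.camera_info(n); return c['intrinsics'],c['dist'],F@c['camera_from_world'][:3]
def und(n,p): K,d,_=P(n); return cv2.undistortPoints(np.array(p,float).reshape(-1,1,2),K,d)[:,0]
def tri(pt,ps): 
    X=cv2.triangulatePoints(P('top')[2],P('side')[2],und('top',pt).T,und('side',ps).T); return (X[:3]/X[3]).T
def at_z(n,p,z):
    M=P(n)[2]; u=und(n,p); R=M[:,:3]; C=-R.T@M[:,3]
    d=np.c_[u,np.ones(len(u))]@R; return C+d*((z-C[2])/d[:,2])[:,None]
def proj(n,X):
    K,d,M=P(n); return cv2.projectPoints(np.array(X,float),cv2.Rodrigues(M[:,:3])[0],M[:,3],K,d)[0][:,0]
E
python3 - <<'E'
from h import *
np.set_printoptions(precision=4,suppress=True)
up=lambda a,o:(np.array(a)+.5)/6-.5+o
T=up([(158,500),(67,193),(487,68),(582,377),(477,285),(291,291),(240,357)],(290,160))
S=up([(160,165),(392,68),(668,230),(430,353),(467,218),(383,138),(312,127)],(240,195))
X=tri(T,S); print(X)
for n,p in(('top',T),('side',S)): print(n,at_z(n,p,.064)[:4], np.abs(proj(n,X)-p).max())
# box fit: corners (top cam) at z=.064
C=at_z('top',up([(148,530),(42,180),(505,42),(607,390)],(290,160)),.064); print(C,C.mean(0),np.linalg.norm(C-np.roll(C,1,0),axis=1))
v=(C[1]+C[2]-C[0]-C[3])[:2]; w=(C[0]+C[1]-C[2]-C[3])[:2]; print(np.degrees(np.arctan2(v[1],v[0])),np.degrees(np.arctan2(-w[0],w[1])))
print('button h .08', at_z('top',T[4:5],.08), 'mark', at_z('top',T[5:6],.083))
print(at_z('top',up([(163,330),(291,291)],(290,160)),.082))
E
```

```text
[[ 0.4697  0.128   0.0648]
 [ 0.5754  0.1583  0.0646]
 [ 0.6164  0.0135  0.065 ]
 [ 0.5104 -0.017   0.0657]
 [ 0.5412  0.0201  0.0867]
 [ 0.5391  0.0825  0.084 ]
 [ 0.518   0.0995  0.0844]]
top [[ 0.4696  0.128   0.064 ]
 [ 0.5754  0.1584  0.064 ]
 [ 0.6169  0.0132  0.064 ]
 [ 0.5103 -0.0172  0.064 ]] 0.33094513589929875
side [[ 0.4701  0.1293  0.064 ]
 [ 0.5759  0.1592  0.064 ]
 [ 0.6169  0.0149  0.064 ]
 [ 0.5116 -0.015   0.064 ]] 0.33498340918475833
[[ 0.4595  0.1316  0.064 ]
 [ 0.58    0.167   0.064 ]
 [ 0.6258  0.0069  0.064 ]
 [ 0.5057 -0.0256  0.064 ]] [0.5427 0.07   0.064 ] [0.1638 0.1256 0.1665 0.1244]
15.773178860712562 16.18912699336459
button h .08 [[0.5413 0.0196 0.08  ]] mark [[0.5398 0.0822 0.083 ]]
[[0.5272 0.1254 0.082 ]
 [0.5399 0.0822 0.082 ]]
```

```bash
cat >> h.py <<'E'
yaw=np.radians(16.0); c0=np.array([.543,.0705,0])
B=np.array([[np.cos(yaw),-np.sin(yaw),0],[np.sin(yaw),np.cos(yaw),0],[0,0,1]])
G=np.c_[B[:,1],B[:,0],-B[:,2]]   # tool x=box y, tool y=box x, z down
def need(bx,by,z):
    s=bot.read_state(); R=np.array(s['tcp_rot']); t=c0+B@[bx,by,0]; t[2]=z
    from scipy.spatial.transform import Rotation as Q
    print('t',round(s['time_s'],2),'tool mm',np.round(R.T@(t-s['position'])*1e3,1),'rot',np.round(Q.from_matrix(R.T@G).as_rotvec(degrees=True),2),'box',np.round(B.T@(s['position']-c0)*1e3,1),'F',np.round(s['force'],2),'open',round(s['opening'],2))
E
python3 -c "
from h import *
need(-.008,.035,.125)"
```

```text
t 0.1 tool mm [-432.7 -308.6   68. ] rot [-1.100e-01  3.000e-02  4.886e+01] box [-130.8  552.2  192.6] F [ 0.13 -1.02 -0.58] open 1.0
```

```bash
python3 -m jog '[[[-433,-309,20],[0,0,48.9],1],[[-433,-309,20],[0,0,48.9],1],[[-433,-309,20],[0,0,48.9],1],[[-433,-309,20],[0,0,48.9],1],[[-433,-309,20],[0,0,48.9],1],[[-433,-309,20],[0,0,48.9],1],[[-433,-309,20],[0,0,48.9],1],[[-433,-309,20],[0,0,48.9],1],[[-433,-309,20],[0,0,48.9],1],[[-433,-309,20],[0,0,48.9],1],[[-433,-309,20],[0,0,48.9],1],[[-433,-309,20],[0,0,48.9],1]]'; python3 -c "
from h import *
need(-.008,.035,.125)"
```

```text
time_s: 1.1
position: [0.5107, 0.1283, 0.1743]
tcp_rot: [[-0.275, 0.962, -0.001], [0.962, 0.275, 0.0], [0.0, -0.001, -1.0]]
force: [0.3, 0.2, 0.5]
opening: 0.169
t 1.1 tool mm [-29.5   7.2  49.3] rot [-0.04 -0.02 -0.05] box [-15.1  64.5 174.3] F [0.34 0.22 0.5 ] open 0.17
```

```bash
python3 -m jog '[[[-30,7,0],[0,0,0],1],[[-30,7,20],[0,0,0],1],[[-30,7,35],[0,0,0],1],[[-30,7,35],[0,0,0],1],[[-30,7,35],[0,0,0],1]]'
python3 - <<'E'
from h import *
need(-.008,.035,.12)
w=vision.capture('wrist'); s=vision.capture('side')[150:260,220:380]
cv2.imwrite('pics/w2.png',np.vstack([cv2.resize(w,(480,300)),cv2.resize(s,(480,300))])[...,::-1])
E
```

```text
time_s: 1.52
position: [0.5243, 0.1032, 0.1388]
tcp_rot: [[-0.275, 0.962, -0.003], [0.962, 0.275, 0.0], [0.001, -0.003, -1.0]]
force: [-0.3, -0.5, 0.2]
opening: 0.007
t 1.52 tool mm [-1.6  1.  18.8] rot [-0.17 -0.05 -0.06] box [ -9.   36.6 138.8] F [-0.31 -0.5   0.18] open 0.01
```

View pics/w2.png

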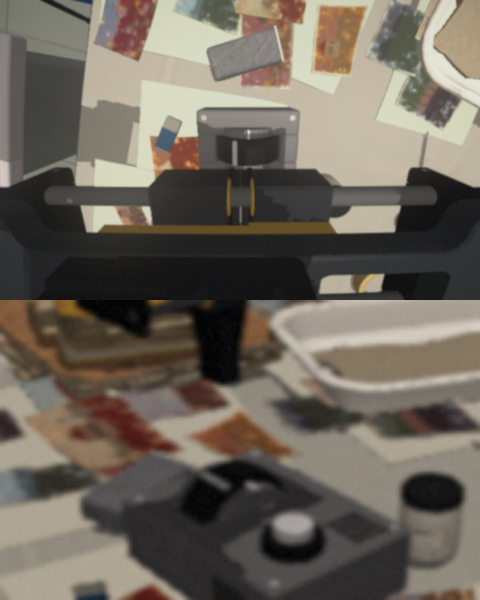

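Wrist view (top half): the box is at about (245,140), and the closed fingers point at the wheel at (245,150). Side view: the tip at (220,380) is above the wheel. I'll descend to just above the wheel.

```bash
python3 -m jog '[[[-1.5,1,20],[0,0,0],1],[[-1.5,1,35],[0,0,0],1],[[-1.5,1,44],[0,0,0],1],[[-1.5,1,48],[0,0,0],1],[[-1.5,1,48],[0,0,0],1],[[-1.5,1,48],[0,0,0],1]]'; python3 -c "
from h import *
need(-.008,.035,.0855)"
```

```text
time_s: 2.12
position: [0.5272, 0.1024, 0.0923]
tcp_rot: [[-0.275, 0.961, 0.001], [0.961, 0.275, -0.0], [-0.0, 0.001, -1.0]]
force: [0.0, 0.6, 0.2]
opening: 0.007
t 2.12 tool mm [-0.  -1.6  6.8] rot [ 0.06  0.02 -0.01] box [-6.4 35.  92.3] F [0.01 0.59 0.21] open 0.01
```

```bash
python3 -m jog '[[[0,-2,1.5],[0,0,0],1],[[0,-2,3],[0,0,0],1],[[0,-2,4.5],[0,0,0],1],[[0,-2,5.5],[0,0,0],1],[[0,-2,6.5],[0,0,0],1],[[0,-2,6.5],[0,0,0],1],[[0,-2,6.5],[0,0,0],1],[[0,-2,6.5],[0,0,0],1]]'; python3 -c "
from h import *
need(.006,.035,.0855)"
```

```text
time_s: 2.78
position: [0.5249, 0.1016, 0.0852]
tcp_rot: [[-0.275, 0.961, 0.0], [0.961, 0.275, 0.0], [-0.0, 0.0, -1.0]]
force: [0.7, 1.1, 0.1]
opening: 0.002
t 2.78 tool mm [ 0.1 14.9 -0.3] rot [ 0.    0.   -0.04] box [-8.9 34.9 85.2] F [0.65 1.06 0.1 ] open 0.0
```

Run:
```python
from h import *
need(.006,.035,.0855)
s=vision.capture('side')[190:250,255:345]; w=vision.capture('wrist')[140:260,230:410]
cv2.imwrite('pics/s3.png',cv2.convertScaleAbs(np.vstack([cv2.resize(s,(450,300),interpolation=2),cv2.resize(w,(450,300))])[...,::-1],alpha=1.8))
st=bot.read_state(); print(st['force'],st['tau'],proj('side',[st['position']])-[255,190])
```

```text
t 2.78 tool mm [ 0.1 14.9 -0.3] rot [ 0.    0.   -0.04] box [-8.9 34.9 85.2] F [0.65 1.06 0.1 ] open 0.0
[-0.25808478  0.07401319 -0.0234528 ] [-2.95094156e-03 -3.94806719e+01 -1.15045881e+01  4.52684134e-02
  5.83601044e-02 -2.54603412e-05] [[39.09077241 24.29776748]]
```

View pics/s3.png

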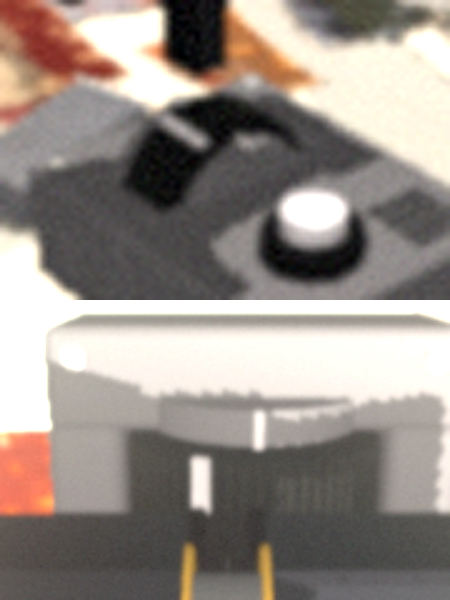

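The image disagrees with the reported pose. The side view shows the shut fingertips ending at crop (193,70), about 10 px (≈25 mm) above the reported TCP, and zero force agrees with that. The wrist view also fits tips that retract on closing. I'll work with a tip offset of about 25 mm and feel for contact.

```bash
python3 -m jog '[[[0,1,5],[0,0,0],1],[[0,1,10],[0,0,0],1],[[0,1,14],[0,0,0],1],[[0,1,15],[0,0,0],1],[[0,1,15],[0,0,0],1],[[0,1,15],[0,0,0],1]]'
python3 - <<'E'
from h import *
need(-.008,.035,.065)
s=vision.capture('side')[190:250,255:345]
cv2.imwrite('pics/s4.png',cv2.convertScaleAbs(cv2.resize(s,(540,360),interpolation=2)[...,::-1],alpha=1.8))
E
```

```text
time_s: 3.38
position: [0.5256, 0.1019, 0.0699]
tcp_rot: [[-0.275, 0.961, -0.001], [0.961, 0.275, -0.0], [0.0, -0.001, -1.0]]
force: [-0.5, 0.2, -0.4]
opening: 0.002
t 3.38 tool mm [0.  0.1 4.9] rot [-0.03 -0.01 -0.04] box [-8.1 35.  69.9] F [-0.46  0.22 -0.37] open 0.0
```

View pics/s4.png

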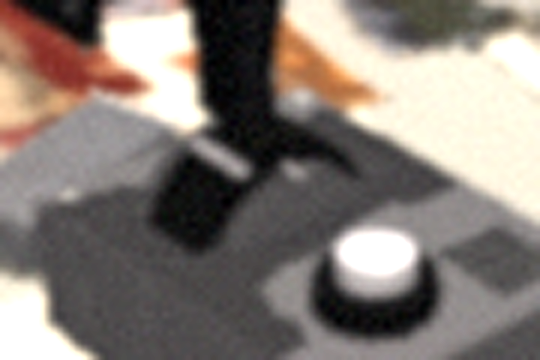

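The tip (about (237,120)) is now just over the wheel behind the bar (220,157), still without force. I'll go down in small steps.

```bash
python3 -m jog '[[[0,0,1],[0,0,0],1],[[0,0,2],[0,0,0],1],[[0,0,2],[0,0,0],1],[[0,0,2],[0,0,0],1]]'; python3 -m jog '[[[0,0,1],[0,0,0],1],[[0,0,2],[0,0,0],1],[[0,0,2],[0,0,0],1],[[0,0,2],[0,0,0],1]]'
```

```text
time_s: 3.77
position: [0.5257, 0.1019, 0.0682]
tcp_rot: [[-0.275, 0.961, 0.0], [0.961, 0.275, -0.0], [-0.0, -0.0, -1.0]]
force: [-0.3, -0.2, -0.4]
opening: 0.01
time_s: 4.1
position: [0.5257, 0.1019, 0.0661]
tcp_rot: [[-0.275, 0.961, -0.0], [0.961, 0.275, -0.0], [0.0, -0.0, -1.0]]
force: [1.4, 0.4, 0.6]
opening: 0.003
```

```bash
python3 -m jog '[[[0,0,0.7],[0,0,0],1],[[0,0,1.5],[0,0,0],1],[[0,0,1.5],[0,0,0],1],[[0,0,1.5],[0,0,0],1]]'
```

```text
time_s: 4.43
position: [0.5257, 0.1019, 0.0646]
tcp_rot: [[-0.275, 0.961, -0.0], [0.961, 0.275, -0.0], [0.0, -0.0, -1.0]]
force: [-0.5, 0.5, -0.4]
opening: 0.004
```

```bash
python3 -m jog '[[[0,0,0.7],[0,0,0],1],[[0,0,1.5],[0,0,0],1],[[0,0,1.5],[0,0,0],1],[[0,0,1.5],[0,0,0],1]]'
```

```text
time_s: 4.77
position: [0.5257, 0.1019, 0.0631]
tcp_rot: [[-0.275, 0.961, -0.0], [0.961, 0.275, -0.0], [0.0, -0.0, -1.0]]
force: [-0.8, -0.4, -0.1]
opening: 0.003
```

```bash
python3 -m jog '[[[0,0,0.7],[0,0,0],1],[[0,0,1.5],[0,0,0],1],[[0,0,1.5],[0,0,0],1],[[0,0,1.5],[0,0,0],1]]'
```

```text
time_s: 5.1
position: [0.5257, 0.1019, 0.0616]
tcp_rot: [[-0.275, 0.961, -0.0], [0.961, 0.275, 0.0], [0.0, -0.0, -1.0]]
force: [-0.8, -0.6, -0.4]
opening: -0.0
```

```bash
python3 -m jog '[[[0,0,0.7],[0,0,0],1],[[0,0,1.5],[0,0,0],1],[[0,0,1.5],[0,0,0],1],[[0,0,1.5],[0,0,0],1]]'
python3 - <<'E'
from h import *
s=vision.capture('side')[190:250,255:345]; w=vision.capture('wrist')[140:260,230:410]
cv2.imwrite('pics/s5.png',cv2.convertScaleAbs(np.vstack([cv2.resize(s,(450,300),interpolation=2),cv2.resize(w,(450,300))])[...,::-1],alpha=2.2))
E
```

```text
time_s: 5.43
position: [0.5257, 0.1019, 0.0601]
tcp_rot: [[-0.275, 0.961, -0.0], [0.961, 0.275, -0.0], [0.0, -0.0, -1.0]]
force: [-0.4, -0.1, -0.3]
opening: 0.003
```

View pics/s5.png

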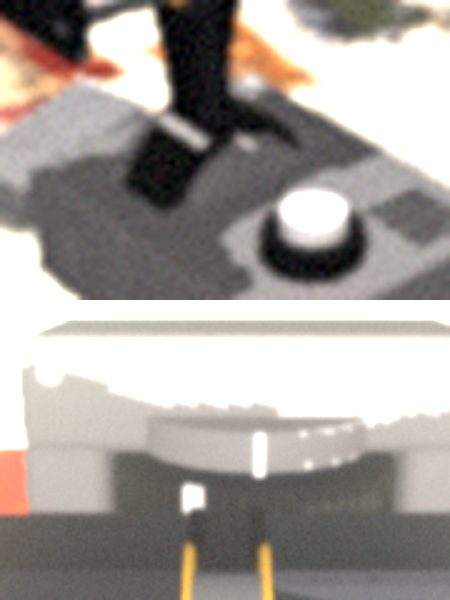

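Run:
```python
from h import *
for z in (.085,.1,.105,.11,.115,.12):
    print(z,np.round((proj('side',[c0+B@[-.009+a,.035+b,z] for a in(-.01,0,.01) for b in(-.0095,.0095)])-[255,190])*5,0).tolist())
print('wheeltop',(proj('side',[c0+B@[0,.035,.088]])-[255,190])*5,'R mark',(proj('side',[c0+B@[0,.0145,.082]])-[255,190])*5)
# finger bottom rows from first pic columns 170-220
i=cv2.imread('pics/s3.png')[:300]; print({x:int(np.argmax(i[20:120,x].max(1)>70)+20) for x in range(165,230,5)})
```

```text
0.085 [[191.0, 139.0], [163.0, 121.0], [209.0, 131.0], [181.0, 113.0], [227.0, 123.0], [199.0, 106.0]]
0.1 [[190.0, 108.0], [162.0, 91.0], [208.0, 100.0], [181.0, 83.0], [227.0, 93.0], [199.0, 76.0]]
0.105 [[190.0, 98.0], [162.0, 81.0], [208.0, 90.0], [180.0, 73.0], [227.0, 82.0], [199.0, 66.0]]
0.11 [[189.0, 87.0], [161.0, 70.0], [208.0, 80.0], [180.0, 63.0], [226.0, 72.0], [198.0, 56.0]]
0.115 [[189.0, 77.0], [161.0, 60.0], [208.0, 69.0], [180.0, 53.0], [226.0, 62.0], [198.0, 45.0]]
0.12 [[189.0, 67.0], [161.0, 50.0], [208.0, 59.0], [179.0, 42.0], [226.0, 51.0], [198.0, 35.0]]
wheeltop [[211.20355801 108.9948128 ]] R mark [[241.705984   139.65293927]]
{165: 20, 170: 58, 175: 62, 180: 65, 185: 68, 190: 71, 195: 73, 200: 73, 205: 71, 210: 68, 215: 66, 220: 64, 225: 20}
```

Fitting the tip corners gives an offset of about 30 mm and a footprint of ±7 × ±9.5 mm. The tip should be at about z = 0.090 now, so contact is expected near TCP z ≈ 0.058.

```bash
python3 -m jog '[[[0,0,0.7],[0,0,0],1],[[0,0,1.5],[0,0,0],1],[[0,0,1.5],[0,0,0],1],[[0,0,1.5],[0,0,0],1]]'
```

```text
time_s: 5.87
position: [0.5259, 0.1019, 0.0589]
tcp_rot: [[-0.275, 0.961, 0.0], [0.961, 0.275, -0.0], [-0.0, 0.0, -1.0]]
force: [0.2, -0.5, 1.6]
opening: 0.004
```

```bash
python3 -m jog '[[[0,0,0.7],[0,0,0],1],[[0,0,1.5],[0,0,0],1],[[0,0,1.5],[0,0,0],1],[[0,0,1.5],[0,0,0],1]]'
```

```text
time_s: 6.2
position: [0.5259, 0.1019, 0.0574]
tcp_rot: [[-0.275, 0.961, 0.0], [0.961, 0.275, -0.0], [-0.0, 0.0, -1.0]]
force: [-0.4, 0.3, 4.4]
opening: 0.004
```

Contact at about 0.059, with 4.4 N now. I'll press 0.8 mm more and stroke 15 mm away along tool +y.

```bash
python3 -m jog '[[[0,0,0.8],[0,0,0],1],[[0,1,0.8],[0,0,0],1],[[0,2.5,0.8],[0,0,0],1],[[0,4,0.8],[0,0,0],1],[[0,5.5,0.8],[0,0,0],1],[[0,7,0.8],[0,0,0],1]]'
```

```text
time_s: 6.7
position: [0.5325, 0.1038, 0.0566]
tcp_rot: [[-0.275, 0.961, 0.0], [0.961, 0.275, -0.0], [-0.0, 0.0, -1.0]]
force: [-1.2, -0.1, 5.2]
opening: 0.003
```

```bash
python3 -m jog '[[[0,1.5,0],[0,0,0],1],[[0,3,0],[0,0,0],1],[[0,4.5,0],[0,0,0],1],[[0,6,0],[0,0,0],1],[[0,8,0],[0,0,0],1],[[0,8,0],[0,0,0],1]]'
python3 - <<'E'
from h import *
need(.007,.035,.06)
for n in('top','side'): cv2.imwrite(f'pics/{n}6.png',vision.capture(n)[...,::-1])
E
```

```text
time_s: 7.2
position: [0.5419, 0.1063, 0.0569]
tcp_rot: [[-0.275, 0.962, 0.003], [0.962, 0.275, 0.001], [-0.0, 0.003, -1.0]]
force: [1.7, 0.6, 5.9]
opening: 0.003
t 7.2 tool mm [ 0.2 -1.8 -3.1] rot [ 0.19  0.02 -0.06] box [ 8.8 34.8 56.9] F [1.69 0.61 5.93] open 0.0
```

The force along the rim went from −1.2 N to +1.7 N, so the detent is now pulling forward, past half way. I'll lift and look.

```bash
python3 -m jog '[[[0,0,-5],[0,0,0],1],[[0,0,-20],[0,0,0],1],[[0,0,-45],[0,0,0],1],[[-40,0,-45],[0,0,0],1],[[-80,-15,-45],[0,0,0],1],[[-80,-15,-45],[0,0,0],1],[[-80,-15,-45],[0,0,0],1]]'
python3 - <<'E'
from h import *
need(-.015,-.048,.06)
s=vision.capture('side')[190:250,255:345]; w=vision.capture('wrist')[60:260,190:450]
cv2.imwrite('pics/s7.png',cv2.convertScaleAbs(np.vstack([cv2.resize(s,(450,300),interpolation=2),cv2.resize(w,(390,300))[:,:390] if 0 else cv2.resize(w,(450,300))])[...,::-1],alpha=1.8))
E
```

```text
time_s: 7.88
position: [0.5472, 0.023, 0.1011]
tcp_rot: [[-0.271, 0.963, -0.001], [0.963, 0.271, 0.0], [0.001, -0.001, -1.0]]
force: [-0.6, 0.2, 0.2]
opening: 0.005
t 7.88 tool mm [-1.2 -5.9 41.1] rot [-0.07 -0.03 -0.28] box [ -9.  -46.8 101.1] F [-0.56  0.23  0.22] open 0.01
```

View pics/s7.png

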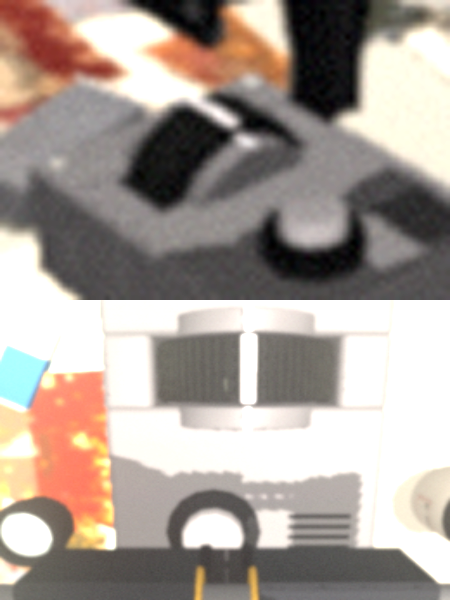

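The bar now lines up with both pointer marks (wrist view: bar at x=248, marks at x=248). Next is the button: centre over it and descend. The same 29 mm tip offset puts contact near TCP z ≈ 0.057.

```bash
python3 -m jog '[[[-1,-6,0],[0,0,0],1],[[-1,-6,15],[0,0,0],1],[[-1,-6,30],[0,0,0],1],[[-1,-6,38],[0,0,0],1],[[-1,-6,40],[0,0,0],1],[[-1,-6,40],[0,0,0],1],[[-1,-6,40],[0,0,0],1]]'; python3 -c "
from h import *
need(-.015,-.048,.057)"
```

```text
time_s: 8.57
position: [0.5423, 0.0228, 0.0616]
tcp_rot: [[-0.276, 0.961, 0.0], [0.961, 0.276, 0.0], [-0.0, 0.0, -1.0]]
force: [0.8, -0.7, 0.1]
opening: 0.006
t 8.57 tool mm [-2.4 -1.2  4.6] rot [0.01 0.   0.01] box [-13.8 -45.6  61.6] F [ 0.79 -0.72  0.06] open 0.01
```

```bash
python3 -m jog '[[[0,0,1],[0,0,0],1],[[0,0,2],[0,0,0],1],[[0,0,3],[0,0,0],1],[[0,0,4],[0,0,0],1],[[0,0,4],[0,0,0],1],[[0,0,4],[0,0,0],1]]'
```

```text
time_s: 9.07
position: [0.5423, 0.0223, 0.0574]
tcp_rot: [[-0.275, 0.961, 0.0], [0.961, 0.275, -0.0], [-0.0, 0.0, -1.0]]
force: [0.4, 1.5, -0.0]
opening: 0.004
```

```bash
python3 -m jog '[[[-2,-1,1],[0,0,0],1],[[-2,-1,2],[0,0,0],1],[[-2,-1,3],[0,0,0],1],[[-2,-1,3],[0,0,0],1],[[-2,-1,3],[0,0,0],1]]'
```

```text
time_s: 9.48
position: [0.542, 0.02, 0.0545]
tcp_rot: [[-0.275, 0.961, 0.0], [0.961, 0.275, -0.0], [-0.0, 0.0, -1.0]]
force: [-0.6, 0.2, 2.3]
opening: 0.002
```

```bash
python3 -m jog '[[[0,0,1],[0,0,0],1],[[0,0,2],[0,0,0],1],[[0,0,2],[0,0,0],1],[[0,0,2],[0,0,0],1]]'
```

```text
time_s: 9.82
position: [0.5421, 0.02, 0.0525]
tcp_rot: [[-0.275, 0.961, 0.0], [0.961, 0.275, -0.0], [-0.0, 0.0, -1.0]]
force: [-0.5, -0.9, 3.7]
opening: 0.007
```

```bash
python3 -m jog '[[[0,0,1],[0,0,0],1],[[0,0,2],[0,0,0],1],[[0,0,2],[0,0,0],1],[[0,0,2],[0,0,0],1]]'
```

```text
time_s: 10.15
position: [0.5421, 0.02, 0.0512]
tcp_rot: [[-0.275, 0.961, 0.001], [0.961, 0.275, -0.0], [-0.001, 0.001, -1.0]]
force: [-2.2, 0.2, 9.3]
opening: 0.004
```

The force jumped to 9.3 N and the motion stalled 0.7 mm short of the command, so the button is at its stop. I'll press slightly more to confirm, then retreat straight up.

```bash
python3 -m jog '[[[0,0,0.7],[0,0,0],1],[[0,0,0.7],[0,0,0],1],[[0,0,0.7],[0,0,0],1]]'
```

```text
time_s: 10.4
position: [0.5421, 0.02, 0.0511]
tcp_rot: [[-0.275, 0.961, 0.001], [0.961, 0.275, -0.0], [-0.001, 0.001, -1.0]]
force: [-2.6, -0.3, 13.3]
opening: 0.006
```

```bash
python3 -m jog '[[[0,0,-5],[0,0,0],1],[[0,0,-20],[0,0,0],1],[[0,0,-50],[0,0,0],1],[[0,0,-90],[0,0,0],1],[[0,0,-120],[0,0,0],1],[[-40,0,-120],[0,0,0],1],[[-80,0,-120],[0,0,0],1],[[-80,0,-120],[0,0,0],1],[[-80,0,-120],[0,0,0],1],[[-80,0,-120],[0,0,0],1],[[-80,0,-120],[0,0,0],1]]'
python3 - <<'E'
from h import *
need(-.015,-.048,.06)
s=vision.capture('side')[190:290,230:380]; t=vision.capture('top')[120:290,245:500]
cv2.imwrite('pics/s8.png',cv2.convertScaleAbs(np.vstack([cv2.resize(s,(450,300),interpolation=2),cv2.resize(t,(450,300),interpolation=2)])[...,::-1],alpha=1.8))
E
```

```text
time_s: 11.32
position: [0.5626, -0.0556, 0.1688]
tcp_rot: [[-0.275, 0.961, -0.003], [0.961, 0.275, 0.001], [0.002, -0.002, -1.0]]
force: [-0.3, -0.6, 0.5]
opening: 0.003
t 11.32 tool mm [ 78.4   1.2 108.9] rot [-0.12 -0.11 -0.01] box [ -15.9 -126.6  168.8] F [-0.3  -0.6   0.47] open 0.0
```

View pics/s8.png

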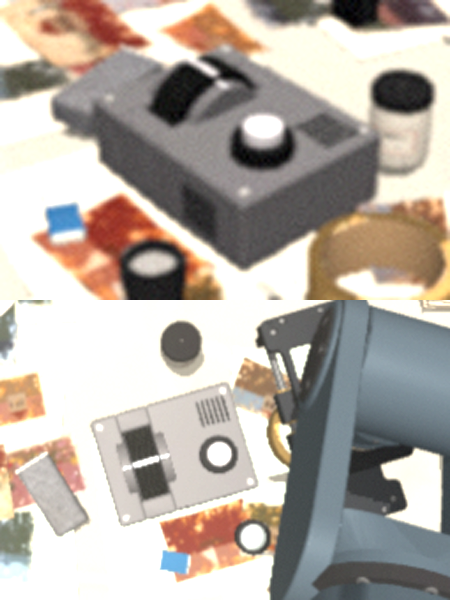

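In both views the bar lines up with the marks (top: one straight line at (147,462)). The button is up and the bystanders are where they stood. Handing in.

```bash
python3 -c "
from rig import bot
print(bot.hand_in())"
```

```text
the job is handed in; nothing more can be done
None
```

The job is done and handed in at about 11.4 s of the 48 s allowed; the hand-in gives no verdict.

- **Wheel:** It started one click below the setting. One fingertip stroke of about 15 mm, pressing with about 6 N, moved it past half way, and it snapped in when I lifted. The wrist, side and top views all show the bar in line with the two pointer marks.
- **Start button:** I pressed it to its stop, where the force rose from 3.7 N to 13.3 N and the motion stalled. Then I let it up. The last pictures show it raised.
- **Surroundings:** The last pictures show the bystanders where they stood, judged by eye rather than measured; the arm hides most of the tape roll in the top view. The arm was clear of everything, with force readings near zero.

**One check disagreed:** with the gripper shut, the fingertips end about 29 mm short of the reported TCP. The first descent therefore met nothing. I measured the offset in the side view, and the contact force confirmed it before I stroked the wheel.

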